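Draw the filter cassette out of a planted tank and hold it over the drip tray

TASK

The planted glass tank has been drained for service: lift the cover flap of its filter compartment by the bow handle and swing it right over past upright so that it stays open. Then draw the filter cassette (the one with the flat grip tab) straight up out of its slot, leaving the media basket with the thin bow seated beside it, and carry it upright to the drip tray. Finish still holding it, upright and steady, about a hand's breadth above the tray and with its whole lower edge over the inside of the tray; leave the flap open and do not disturb the tub, the small terrarium or the brush.

Things in the scene. Friction and masses are not known exactly. Their poses are not given: they have to be found in the camera images.
- tank: Fixed glass tank 180 (x) x 445 (y) x 145 mm high, z up. Origin: underside, below the middle of the filter compartment (y -85 to +80; inside 160 x 150 mm, floor at z 6); planting at y +80 to +360. The flap lies on the rim. Two slots along x, centred at y -35 and +35, between 14 mm deep, 90 mm high guide strips on the end walls: cassette in one, media basket in the other, either way round
- flap (a joint): Angle of the grey cover flap (176 x 164 x 6 mm, 150 g), rad: 0 shut on the rim, grows as its free edge (tank's -y end) rises; 1.57 upright, 2.2 at its stop, leaning over the planting. The hinge is almost free: below upright the flap falls shut when let go, past upright it falls open and stays
- flap_hinge (a point): Midpoint of the hinge axis, which runs along the tank's x at y +80, z 145 mm of the tank. Axes turn with the flap: shut, they are the tank's; opening swings the flap's -y edge up and over to +y
- flap_handle (a point): Middle of the flap's bow handle: a level round steel bar, 10 mm thick, 80 mm long, parallel to the hinge, 155 mm from the hinge line, close to the free edge, its middle 29 mm above the flap's top face and 35 mm above its underside. It can turn between finger pads as the flap swings. Axes turn with the flap
- cassette: Filter cassette, 150 (its x) x 22 (its y) x 95 mm high white plastic frame with grey foam, about 0.15 to 0.25 kg, with a flat grip tab standing on its top. Origin at the middle of its underside, z up. It stands on the compartment's floor in its slot, hidden under the flap at first, with 2 mm play on each side and its x and y along the tank's
- cassette_grip (a point): Grip point in the cassette's tab, 117 mm above the cassette's origin. The tab is 44 (x) x 10 (y) x 35 mm high, from 95 to 130 mm above the origin; take it across its 10 mm (along y). About 35 mm are free on either side of it
- cassette_end_a (a point): The +x end of the cassette's lower edge, 75 mm from its origin
- cassette_end_b (a point): The -x end of the cassette's lower edge, 75 mm from its origin
- basket: Media basket with ceramic rings, same frame of 150 x 22 x 95 mm in the same white plastic, 0.3 kg, but with a thin 6 mm bow of 120 mm length and 27 mm height on top instead of a tab. Origin at the middle of its underside. It stays seated in the other slot
- tray: White drip tray, fixed, 150 (its x) x 250 (its y) x 25 mm high, walls and floor 4 to 5 mm thick, open on top. Origin at the middle of its underside, z up
- tub: Bystander: white lidded tub, 98 mm wide, 73 mm high, origin at the middle of its underside
- terrarium: Bystander: small round glass terrarium with a cork, 72 mm wide, 103 mm high, origin at the middle of its underside
- brush: Bystander: hand brush 190 mm long, lying on the table between tank and tray, along its x, about 30 mm wide

How it is judged:
By the outcome, as a careful person would: the job done as asked, in the order asked, and still so for the second after the job is handed in, while the arm keeps its last pose, push and grip.
It also fails if it takes over 58 s, if anything falls off the work surface, if the arm or the gripper's body presses on something with over 40 N, if the wrist force passes 120 N, or if a joint passes its speed limit or range.

ROBOT

A 6-joint arm with a two-finger parallel gripper is mounted at the origin on the work surface. World frame = base frame: x ahead of the robot, y to its left, z up, the work surface at z = 0. Lengths are in m, angles in rad, forces in N, time in s.
With the tool pointing down it reaches from about 0.35 to 0.975 m from the base axis. Payload 4.9 kg.
Tool frame: the origin (TCP) lies on the mounting face of the last link; the fingertips stand 173 mm ahead of it and the grasp point (between the pads) lies 155 mm ahead of it; x points along the fingers, z is the direction in which the jaws open and shut, and the axes are right-handed (so a half turn about x gives the same grasp; the last joint's range is limited). The gripper opens to 85 mm and grips with 20 to 120 N. Pads are 22 mm wide; open, the fingers measure 114 mm over their backs; the gripper's body (76 mm by 85 mm) begins 54 mm behind the grasp point. The pads swing forward as they close: fully open they stand 13 mm farther back than shut.
Start: joints at [1.023, 0.053, 1.613, -0, 1.476, -0.119], TCP at [0.26, 0.568, 0.405] pointing down, gripper open.
Joint ranges: [-3.01, 3.01], [-1.01, 2.22], [0.06, 2.58], [-1.02, 4.17], [0.09, 2.62], [-3.14, 3.14]. Speed limits (rad/s): [2.57, 2.57, 3.14, 3.14, 3.14, 3.14].

INTERFACE

Orientations are given as a rotation vector (axis times angle).
In Python, from station import get_obs, get_image, get_calibration, finish_job, look_for, masks_of, tip_of gives the robot as it stands.
- The arm moves only by the tool carry_out, never from a script. Its argument "increments" is a list of rows, each a list of 3 entries, a list of its own where there are three numbers: the turn, a rotation vector about the world's x, y, z in units of 0.1 rad (1.0 is 0.1 rad), then the shift along the world's x, y, z in units of 20 mm (1.0 is 20 mm), then the opening, from 0 (shut) to 1 (fully open). A call has 1 to 8 rows; each row shifts and turns the pose as measured when the row begins; what a row does not reach is not made up. A row lasts 1/10 s, in which the tool goes at most 50 mm and 8.59 degrees, less where a joint would pass 70% of its speed; a pose out of reach is approached as far as the arm can. A call with a number of a shift or a turn outside -1 to 1 is refused whole. A call with a gripper value outside its range is refused whole. The fingers move at their own pace and stop on an object; "squeeze" is the grip in N (left out, the last holds). Time passes only in rows, so rows that do not move let the fingers close. It gives the time, the measured TCP pose, the force and the opening at its end, in the units of the state.
- get_obs(): the state, without advancing time (a new reading comes with each control period).
- get_image(name): name is "side" or "top"; returns (picture, depth): 400x640x3 uint8, blue, green, red; 400x640 float32, m along the optical axis (not along the pixel's ray), 0 where there is no reading.
- get_calibration(name): a dict with "fx", "fy", "cx", "cy" (pixels), "k1" (the pictures are not rectified: a ray, as slopes to the right and down, at radius r is drawn at 1 + k1 r^2 times it, then the intrinsics apply), "position" and "orientation" of the camera in the world. Camera axes: x right, y down, z forward; pixel columns grow to the right and rows downward; lengths in m; the calibration is good to about 2 mm. A picture is of the moment at which its call begins. get_calibration takes no time and is no camera call.
- finish_job(): hands the job in, once; it reports no verdict.
Trained networks look in the newest picture that a camera, given by its name, has taken for a name from the list of things; names that differ only in an ending like _2 or _b are one class to them, and where a whole thing is asked for, a point or a joint stands for the part that bears it (a point fixed in the world has none). Each returns a list of dicts, best first, with "p" (0 to 1); they miss things now and then, are a little off and sometimes report something else, mostly with a low value. They report only what shows in the picture. A call takes as long as a camera call.
- look_for(camera, query): "centre" ([column, row] in pixels, amid what is visible of it).
- masks_of(camera, query): "region" (400x640 bool, what is visible of it) and "centre" ([column, row] in pixels, amid what is visible of it).
- tip_of(camera, query): "centre" ([column, row] in pixels: a listed point, or the origin of a listed thing).
The state is a dict: "t": time; "q": joint angles; "dq": joint speeds; "effort": joint torques, N m; "tool_pos": TCP position; "tool_rot": TCP orientation; "contact_force": force on the tool from outside, world axes, zero at the start; "wrist_torque": the same for the moment, N m; "opening": finger opening in m.
Only numpy, scipy, OpenCV 4.12 (cv2) and the standard library are available. Lean on these libraries where they do the work, as an engineer would, in place of code of your own. Each camera call takes 0.05 s, during which the arm holds its last target.

## Working session

There is one attempt and no reset: what is moved stays moved. The work goes in short steps, Python scripts to look and compute and a tool call to move; the robot and the scene stay as the last step left them, time stands still between calls to the robot, and variables do not carry over. Pictures are saved under pics/ and viewed, and the job is handed in when it is done.

Besides the shell and the picture viewer there is one more tool, called after ">>>" by a JSON object that holds its "method" and its "body", one argument or row to a line. carry_out: Moves the arm, as the interface text tells. Shifts and turns lie within -1 to 1; 1 stands for 20 mm of shift or 0.1 rad of turn. Its arguments: {"type":"object","properties":{"increments":{"type":"array","items":{"type":"array"}},"squeeze":{"type":"number"}},"required":["increments"]}

```bash
ls; mkdir -p pics; cat > h.py <<'E'
import numpy as np, cv2
from scipy.spatial.transform import Rotation as R
from station import *
def Rm(o):
    o=np.array(o,float)
    if o.shape==(3,3): return o
    return R.from_rotvec(o).as_matrix() if o.size==3 else R.from_quat(o).as_matrix()
def ray(c,uv):
    K=np.array([[c['fx'],0,c['cx']],[0,c['fy'],c['cy']],[0,0,1.]])
    p=cv2.undistortPoints(np.array([[uv]],float),K,np.array([c['k1'],0,0,0,0.]))[0,0]
    return np.array([p[0],p[1],1.])
def to3(c,uv,d): return np.array(c['position'])+Rm(c['orientation'])@(ray(c,uv)*d)
def onz(c,uv,z):
    r=Rm(c['orientation'])@ray(c,uv); p=np.array(c['position']); return p+r*(z-p[2])/r[2]
def proj(c,P):
    q=Rm(c['orientation']).T@(np.array(P)-np.array(c['position'])); x,y=q[0]/q[2],q[1]/q[2]; s=1+c['k1']*(x*x+y*y)
    return np.array([c['fx']*x*s+c['cx'],c['fy']*y*s+c['cy']])
def med(d,uv,w=2):
    u,v=int(round(uv[0])),int(round(uv[1])); a=d[max(0,v-w):v+w+1,max(0,u-w):u+w+1]; a=a[a>0]; return float(np.median(a)) if a.size else 0
E
python3 - <<'E'
from h import *
for n in("side","top"):
    c=get_calibration(n); print(n,c)
    im,d=get_image(n); cv2.imwrite(f"pics/{n}0.png",im); np.save(f"pics/{n}0.npy",d)
    for q in ["flap_handle","flap_hinge","tray","tank","tub","terrarium","brush"]:
        for r in tip_of(n,q)[:2]:
            dd=med(d,r['centre']); print(q,round(r['p'],2),np.round(r['centre'],1),dd, np.round(to3(c,r['centre'],dd),3))
o=get_obs();print(o)
E
```

```text
pics
side {'fx': 391.05829657869396, 'fy': 391.05829657869396, 'cx': 318.969186940581, 'cy': 200.1529486087516, 'k1': -0.056449111287858386, 'position': array([ 0.35558125, -0.02777747,  0.97430968]), 'orientation': array([-1.80412143,  2.31790325, -0.34313048])}
flap_handle 0.62 [280.3 212.3] 0.8544422388076782 [0.594 0.002 0.15 ]
flap_hinge 0.79 [206.5 224.2] 0.9556738138198853 [0.64  0.188 0.044]
flap_hinge 0.55 [340.5 281.5] 0.9374199509620667 [ 0.428 -0.096  0.021]
tray 0.62 [410.4 258.3] 0.9685555696487427 [ 0.441 -0.281  0.005]
tank 0.88 [250.6 239.9] 0.8358232378959656 [0.55  0.077 0.151]
tub 0.9 [277.8 155.4] 0.9773545861244202 [ 0.762 -0.021  0.073]
tub 0.59 [411.4 262.7] 0.9654614925384521 [ 0.43  -0.28   0.005]
terrarium 0.63 [360.8 156. ] 0.9656773805618286 [ 0.706 -0.22   0.082]
brush 0.61 [341.2 280.5] 0.9384180903434753 [ 0.43  -0.098  0.02 ]
brush 0.28 [247.9 240.4] 0.8356279134750366 [0.55  0.083 0.15 ]
top {'fx': 381.0907848659693, 'fy': 381.0907848659693, 'cx': 319.4970333152889, 'cy': 195.99132236908983, 'k1': -0.04465040313344846, 'position': array([ 0.58836243,
[... 565 characters left out ...]
sh 0.69 [199.4 196.7] 0.8737044930458069 [0.607 0.198 0.039]
{'t': 0.8, 'q': array([ 1.02303255e+00,  5.26638885e-02,  1.61287438e+00,  1.36771314e-05,
        1.47600664e+00, -1.18967662e-01]), 'dq': array([-0.00117578, -0.00023137,  0.00065284, -0.00184894,  0.00053103,
        0.00020158]), 'effort': array([-1.23810412e-03, -3.93642139e+01, -3.70439279e+01, -6.97937367e-05,
        2.89561358e-04,  6.81478085e-06]), 'tool_pos': array([0.25983091, 0.56841104, 0.40474131]), 'tool_rot': array([-0.88778213,  1.38203313,  0.88783651]), 'contact_force': array([-0.09259313, -0.06018139, -0.65963178]), 'wrist_torque': array([-0.01569499, -0.00016343, -0.01958449]), 'opening': 0.08507186650030926}
```

View pics/side0.png

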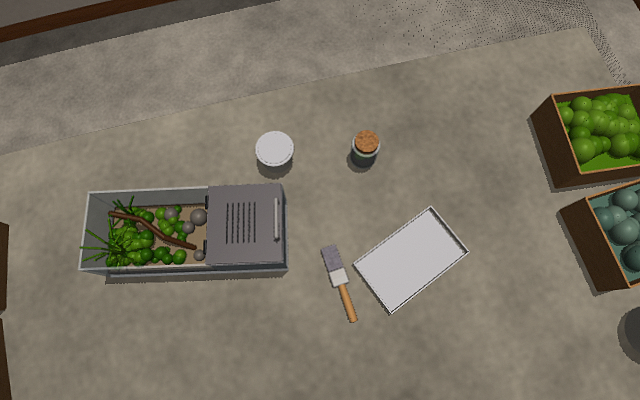

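View pics/top0.png

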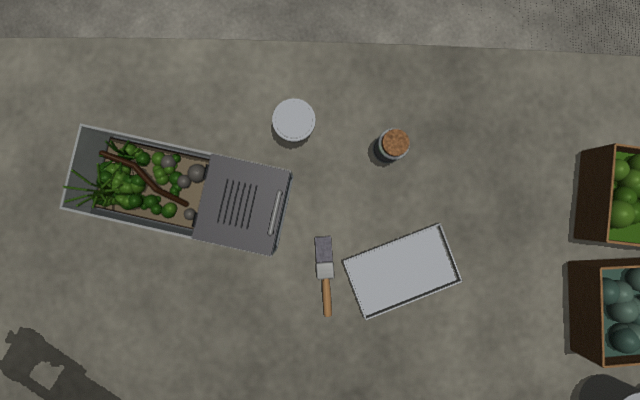

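```bash
cat > m.py <<'E'
from h import *
def cloud(c,d):
    v,u=np.mgrid[0:400,0:640]
    K=np.array([[c['fx'],0,c['cx']],[0,c['fy'],c['cy']],[0,0,1.]])
    p=cv2.undistortPoints(np.stack([u.ravel(),v.ravel()],1).astype(float)[:,None],K,np.array([c['k1'],0,0,0,0.]))[:,0]
    r=np.c_[p,np.ones(len(p))]*d.ravel()[:,None]
    return (r@Rm(c['orientation']).T+np.array(c['position'])).reshape(400,640,3)
def rect(P):
    (cx,cy),(w,h),a=cv2.minAreaRect((P[:,:2]*1000).astype(np.float32)); return cx,cy,w,h,a
E
python3 - <<'E'
from m import *
for n in("top","side"):
    c=get_calibration(n); d=np.load(f"pics/{n}0.npy"); X=cloud(c,d); z=X[...,2]
    print(n,'table z',np.median(z[300:390,150:300]))
    x,y=X[...,0],X[...,1]
    flap=(d>0)&(z>.142)&(z<.157)&(y>-.05)&(y<.2)&(x>.4)&(x<.8)
    # keep largest component
    k=cv2.morphologyEx(flap.astype(np.uint8),cv2.MORPH_OPEN,np.ones((5,5)))
    nl,l,s,_=cv2.connectedComponentsWithStats(k); i=1+np.argmax(s[1:,4]); P=X[l==i]
    print('flap',rect(P),np.median(P[:,2]))
    h=(d>0)&(z>.168)&(z<.2)&(y>-.06)&(y<.1)&(x>.4)&(x<.8); P=X[h]; print('handle',len(P),P.mean(0),rect(P))
    t=(d>0)&(z>.019)&(z<.035)&(y>-.45)&(y<-.12)&(x>.3)&(x<.65)
    k=t.astype(np.uint8);nl,l,s,_=cv2.connectedComponentsWithStats(k); i=1+np.argmax(s[1:,4]); P=X[l==i]
    print('tray rim',rect(P),np.median(P[:,2]))
    m=masks_of(n,"tray")[0]; k=cv2.erode(m['region'].astype(np.uint8),np.ones((2,2)));P=X[(k>0)&(d>0)]; print('tray mask',m['p'],rect(P))
    # tank rim
    t=(d>0)&(z>.138)&(z<.157)&(y>-.1)&(y<.6)&(x>.4)&(x<.8); print('tank all',rect(X[t]))
E
```

```text
top table z -0.0007201135206124087
flap (591.7988891601562, 86.20709228515625, 170.0915069580078, 178.60284423828125, 78.40633392333984) 0.14993995183611641
handle 235 [0.57785032 0.01216678 0.18270088] (578.0419311523438, 12.380241394042969, 9.925521850585938, 88.13180541992188, 78.25666046142578)
tray rim (440.5392150878906, -279.56842041015625, 152.486572265625, 249.83697509765625, 21.83147430419922) 0.023582384980547044
tray mask 0.72 (436.12872314453125, -281.1423034667969, 161.26071166992188, 246.67576599121094, 21.647031784057617)
tank all (619.5848999023438, 221.82196044921875, 447.7210388183594, 180.73561096191406, 78.09166717529297)
side table z 0.00013409669279718095
flap (592.2867431640625, 85.44515991210938, 172.08981323242188, 180.96295166015625, 77.83345031738281) 0.1510448951031429
handle 186 [0.57156532 0.01312279 0.18341145] (575.6813354492188, 12.881711959838867, 10.025252342224121, 87.52383422851562, 79.79588317871094)
tray rim (441.0796813964844, -279.571533203125, 150.17056274414062, 253.32363891601562, 21.775747299194336) 0.024960102188362532
tray mask 0.93 (439.09503173828125, -279.205078125, 146.3430633544922, 250.7776336669922, 21.6346492767334)
tank all (620.095458984375, 221.10549926757812, 448.53204345703125, 181.67848205566406, 78.31189727783203)
```

```bash
cat > t.py <<'E'
from m import *
YAW=np.deg2rad(-11.8)
ex=np.array([np.cos(YAW),np.sin(YAW),0]); ey=np.array([-np.sin(YAW),np.cos(YAW),0]); ez=np.array([0,0,1.])
ORG=np.array([.5915,.0865,0])
def tank(x,y,z): return ORG+ex*x+ey*y+ez*z
def handle(th): return tank(0,.08,.145)+ey*(-.155*np.cos(th)+.035*np.sin(th))+ez*(.155*np.sin(th)+.035*np.cos(th))
def want(jaw,tilt=0,ax=None):
    # fingers down, jaw along 'jaw'; tilted about ax
    x=-ez; z=jaw; M=np.stack([x,np.cross(z,x),z],1)
    return (R.from_rotvec((ax if ax is not None else ex)*tilt)).as_matrix()@M
def delta(grasp,M,off=.155):
    o=get_obs(); C=Rm(o['tool_rot']); 
    tcp=grasp-M[:,0]*off
    dp=(tcp-o['tool_pos'])/.02; dr=R.from_matrix(M@C.T).as_rotvec()/.1
    return dr,dp
def best(grasp,jaw,tilt=0,ax=None):
    o=[delta(grasp,want(s*jaw,tilt,ax)) for s in(1,-1)]
    return min(o,key=lambda a:np.linalg.norm(a[0]))
def show():
    o=get_obs(); C=Rm(o['tool_rot']); g=o['tool_pos']+.155*C[:,0]
    print('t',round(o['t'],2),'tcp',np.round(o['tool_pos'],4),'grasp tank',np.round([(g-ORG)@ex,(g-ORG)@ey,g[2]],4),'fingers',np.round(C[:,0],3),'jaw',np.round(C[:,2],3),'q',np.round(o['q'],2),'F',np.round(o['contact_force'],1),'T',np.round(o['wrist_torque'],2),'open',round(o['opening'],4))
E
python3 - <<'E'
from t import *
show()
np.set_printoptions(precision=3,suppress=True)
for s in (1,-1): print(s,delta(handle(0),want(s*ey)))
c=get_calibration('top'); d=np.load('pics/top0.npy'); X=cloud(c,d); m=(d>0)&(X[...,1]>.2)&(X[...,1]<.5)&(X[...,0]>.45)&(X[...,0]<.8); print(X[m][:,2].max())
E
```

```text
t 0.9 tcp [0.2598 0.5684 0.4047] grasp tank [-0.4232  0.4039  0.2497] fingers [ 0.  0. -1.] jaw [0.416 0.909 0.   ] q [ 1.02  0.05  1.61 -0.    1.48 -0.12] F [-0.9 -0.2 -0.2] T [-0.04  0.02  0.04] open 0.0855
1 (array([-0.   ,  0.   ,  2.228]), array([ 15.816, -27.767,  -3.487]))
-1 (array([  0.   ,   0.   , -29.188]), array([ 15.816, -27.767,  -3.487]))
0.17135358363637643
```

>>> {"method": "carry_out", "body": {
  "increments": [
    [[0,0,0.28],[0.57,-1,0],1],
    [[0,0,0.28],[0.57,-1,0],1],
    [[0,0,0.28],[0.57,-1,0],1],
    [[0,0,0.28],[0.57,-1,0],1],
    [[0,0,0.28],[0.57,-1,0],1],
    [[0,0,0.28],[0.57,-1,0],1],
    [[0,0,0.28],[0.57,-1,0],1],
    [[0,0,0.28],[0.57,-1,0],1]
  ],
  "squeeze": 40
}}

```text
t: 1.7
tool_pos: [0.3521, 0.4044, 0.405]
tool_rot: [-1.067, 1.292, 1.068]
contact_force: [0.3, 0.1, 0.3]
opening: 0.0855
```

>>> {"method": "carry_out", "body": {
  "increments": [
    [[0,0,0],[0.57,-1,0],1],
    [[0,0,0],[0.57,-1,0],1],
    [[0,0,0],[0.57,-1,0],1],
    [[0,0,0],[0.57,-1,0],1],
    [[0,0,0],[0.57,-1,0],1],
    [[0,0,0],[0.57,-1,0],1],
    [[0,0,0],[0.57,-1,0],1],
    [[0,0,0],[0.57,-1,0],1]
  ]
}}

```text
t: 2.5
tool_pos: [0.446, 0.2372, 0.4063]
tool_rot: [-1.068, 1.288, 1.068]
contact_force: [-0.7, 0.1, 0.2]
opening: 0.0855
```

```bash
python3 -c "
from t import *
show(); print(delta(handle(0),want(ey)))"
```

```text
t 2.5 tcp [0.446  0.2372 0.4063] grasp tank [-0.1728  0.1183  0.2513] fingers [ 0.003  0.003 -1.   ] jaw [0.188 0.982 0.003] q [ 0.34 -0.24  1.89  0.    1.49 -1.04] F [-0.7  0.1  0.2] T [ 0.03 -0.    0.03] open 0.0855
(array([-0.02726559,  0.03414898, -0.16677971]), array([  6.50843624, -11.20430824,  -3.56530774]))
```

>>> {"method": "carry_out", "body": {
  "increments": [
    [[0,0,-0.1],[0.58,-1,0],1],
    [[0,0,0],[0.58,-1,0],1],
    [[0,0,0],[0.58,-1,0],1],
    [[0,0,0],[0.58,-1,0],1],
    [[0,0,0],[0.58,-1,0],1],
    [[0,0,0],[0.58,-1,0],1],
    [[0,0,0],[0.58,-1,0],1],
    [[0,0,0],[0.58,-1,0],1]
  ]
}}

```text
t: 3.3
tool_pos: [0.5417, 0.0698, 0.4076]
tool_rot: [-1.061, 1.29, 1.058]
contact_force: [0.7, 0.5, 0.5]
opening: 0.0856
```

>>> {"method": "carry_out", "body": {
  "increments": [
    [[0,0,0],[0.58,-1,0],1],
    [[0,0,0],[0.58,-1,0],1],
    [[0,0,0],[0.3,-0.6,0],1],
    [[0,0,0],[0,0,-0.3],1]
  ]
}}

```text
t: 3.7
tool_pos: [0.5729, 0.0134, 0.4027]
tool_rot: [-1.059, 1.289, 1.054]
contact_force: [-1.0, 0.4, 0.3]
opening: 0.0856
```

```bash
python3 -c "
from t import *
show(); print(delta(handle(0),want(ey)))
for n in ('side','top'):
    im,d=get_image(n); cv2.imwrite(f'pics/{n}1.png',im)"
```

```text
t 3.7 tcp [0.5729 0.0134 0.4027] grasp tank [-0.002  -0.0746  0.2477] fingers [ 0.009  0.003 -1.   ] jaw [0.202 0.979 0.005] q [-0.11 -0.07  1.74  0.    1.46 -1.48] F [-1.   0.4  0.3] T [-0.02 -0.   -0.06] open 0.0856
(array([-0.03063924,  0.09023234, -0.02630777]), array([ 0.16171309, -0.01472758, -3.38503138]))
```

>>> {"method": "carry_out", "body": {
  "increments": [
    [[0,0.1,0],[0.16,0,-0.8],1],
    [[0,0,0],[0,0,-0.8],1],
    [[0,0,0],[0,0,-0.8],1],
    [[0,0,0],[0,0,-0.7],1],
    [[0,0,0],[0,0,-0.25],1]
  ]
}}

```text
t: 4.3
tool_pos: [0.5733, 0.018, 0.3263]
tool_rot: [-1.055, 1.3, 1.071]
contact_force: [0.1, 0.4, -0.9]
opening: 0.0854
```

```bash
python3 -c "
from t import *
show(); print(delta(handle(0),want(ey)))
for n in ('side','top'):
    im,d=get_image(n); cv2.imwrite(f'pics/{n}1.png',im)"
```

```text
t 4.3 tcp [0.5733 0.018  0.3263] grasp tank [-0.0053 -0.0703  0.1713] fingers [-0.009  0.005 -1.   ] jaw [0.196 0.981 0.003] q [-0.1  -0.01  1.81  0.    1.35 -1.47] F [ 0.1  0.4 -0.9] T [-0.02 -0.06 -0.  ] open 0.0854
(array([-0.05143748, -0.0878014 , -0.08357948]), array([ 0.14454186, -0.24406936,  0.43335283]))
```

View pics/side1.png

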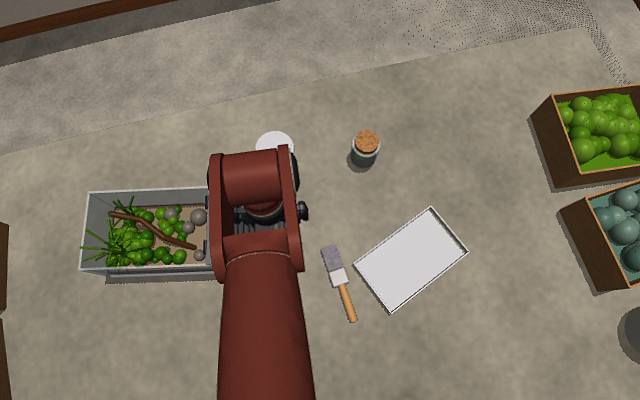

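>>> {"method": "carry_out", "body": {
  "increments": [
    [[0,-0.08,-0.08],[0.14,-0.24,0.43],1],
    [[0,0,0],[0,0,0],1]
  ]
}}

```text
t: 4.6
tool_pos: [0.577, 0.0127, 0.3377]
tool_rot: [-1.053, 1.295, 1.057]
contact_force: [0.1, 0.3, 0.5]
opening: 0.0853
```

```bash
python3 -c "
from t import *
show(); print(delta(handle(0),want(ey)))"
```

```text
t 4.6 tcp [0.577  0.0127 0.3377] grasp tank [ 0.0011 -0.0744  0.1827] fingers [ 0.003  0.005 -1.   ] jaw [0.205 0.979 0.005] q [-0.11 -0.01  1.79  0.01  1.36 -1.47] F [0.1 0.3 0.5] T [0.   0.02 0.05] open 0.0853
(array([-0.04753501,  0.0252156 ,  0.00281891]), array([-0.04082464,  0.02042655, -0.13576257]))
```

>>> {"method": "carry_out", "body": {
  "increments": [
    [[0,0,0],[0,0,-0.1],0],
    [[0,0,0],[0,0,0],0],
    [[0,0,0],[0,0,0],0],
    [[0,0,0],[0,0,0],0],
    [[0,0,0],[0,0,0],0],
    [[0,0,0],[0,0,0],0]
  ],
  "squeeze": 30
}}

```text
t: 5.2
tool_pos: [0.5777, 0.0116, 0.3389]
tool_rot: [-1.057, 1.293, 1.052]
contact_force: [-0.1, -3.9, 0.2]
opening: 0.0086
```

```bash
python3 -c "
from t import *
show()"
```

```text
t 5.2 tcp [0.5777 0.0116 0.3389] grasp tank [ 0.0029 -0.0755  0.1839] fingers [ 0.007  0.002 -1.   ] jaw [0.205 0.979 0.004] q [-0.11 -0.01  1.79  0.    1.36 -1.47] F [-0.1 -3.9  0.2] T [-0.68  0.17  0.09] open 0.0086
```

```bash
cat > arc.py <<'E'
from t import *
import sys
np.set_printoptions(precision=2,suppress=True)
OFF=.151; KT=.25
def pose(th): 
    M=want(ey,-KT*th,ex); return handle(th)-M[:,0]*OFF,M
def cur():
    o=get_obs(); C=Rm(o['tool_rot']); b=o['tool_pos']+OFF*C[:,0]; v=b-tank(0,.08,.145); a,h=v@ey,v@ez
    return np.arctan2(h,-a)-np.arctan2(.035,.155),np.hypot(a,h)
show(); th,r=cur(); print('theta',th,'r',r,'nominal .1589')
n=int(sys.argv[1]); st=float(sys.argv[2])
o=get_obs(); p=o['tool_pos'];M=Rm(o['tool_rot'])
for i in range(n):
    th+=st; p2,M2=pose(th); print(round(th,2),R.from_matrix(M2@M.T).as_rotvec()/.1,(p2-p)/.02); p,M=p2,M2
E
python3 arc.py 8 .08
```

```text
t 5.2 tcp [0.58 0.01 0.34] grasp tank [ 0.   -0.08  0.18] fingers [ 0.01  0.   -1.  ] jaw [0.2  0.98 0.  ] q [-0.11 -0.01  1.79  0.    1.36 -1.47] F [-0.1 -3.9  0.2] T [-0.68  0.17  0.09] open 0.0086
theta 0.04719272949954759 r 0.16135245680117427 nominal .1589
0.13 [-0.33  0.14  0.01] [0.03 0.59 0.57]
0.21 [-0.2   0.04 -0.  ] [0.08 0.38 0.58]
0.29 [-0.2   0.04  0.  ] [0.09 0.43 0.56]
0.37 [-0.2   0.04 -0.  ] [0.1  0.47 0.53]
0.45 [-0.2   0.04 -0.  ] [0.11 0.51 0.5 ]
0.53 [-0.2   0.04  0.  ] [0.12 0.55 0.46]
0.61 [-0.2   0.04 -0.  ] [0.12 0.59 0.43]
0.69 [-0.2   0.04 -0.  ] [0.13 0.62 0.39]
```

>>> {"method": "carry_out", "body": {
  "increments": [
    [[-0.2,0.04,0],[0.03,0.35,0.57],0],
    [[-0.2,0.04,0],[0.07,0.37,0.58],0],
    [[-0.2,0.04,0],[0.08,0.43,0.56],0],
    [[-0.2,0.04,0],[0.09,0.47,0.53],0]
  ]
}}

```text
t: 5.6
tool_pos: [0.5837, 0.0433, 0.3843]
tool_rot: [-1.116, 1.364, 1.009]
contact_force: [1.5, -2.8, -0.2]
opening: 0.0089
```

```bash
python3 arc.py 8 .08
```

```text
t 5.6 tcp [0.58 0.04 0.38] grasp tank [ 0.   -0.06  0.23] fingers [-0.01 -0.09 -1.  ] jaw [ 0.21  0.97 -0.09] q [-0.04 -0.02  1.72 -0.09  1.45 -1.39] F [ 1.5 -2.8 -0.2] T [-0.59 -0.14  0.06] open 0.0089
theta 0.3532911172338501 r 0.16330245217111491 nominal .1589
0.43 [-0.19  0.15  0.03] [0.09 0.71 0.38]
0.51 [-0.2   0.04 -0.  ] [0.11 0.55 0.47]
0.59 [-0.2   0.04 -0.  ] [0.12 0.58 0.43]
0.67 [-0.2   0.04 -0.  ] [0.13 0.62 0.39]
0.75 [-0.2   0.04  0.  ] [0.13 0.65 0.35]
0.83 [-0.2   0.04  0.  ] [0.14 0.67 0.31]
0.91 [-0.2   0.04 -0.  ] [0.15 0.7  0.26]
0.99 [-0.2   0.04  0.  ] [0.15 0.72 0.21]
```

Forces are small; the flap is following.

>>> {"method": "carry_out", "body": {
  "increments": [
    [[-0.2,0.06,0],[0.09,0.58,0.4],0],
    [[-0.2,0.06,0],[0.11,0.57,0.45],0],
    [[-0.2,0.04,0],[0.12,0.6,0.42],0],
    [[-0.2,0.04,0],[0.13,0.62,0.39],0],
    [[-0.2,0.04,0],[0.13,0.65,0.35],0]
  ]
}}

```text
t: 6.1
tool_pos: [0.5963, 0.1069, 0.4327]
tool_rot: [-1.194, 1.456, 0.952]
contact_force: [2.2, -1.6, -0.2]
opening: 0.0088
```

```bash
python3 arc.py 8 .08
```

```text
t 6.1 tcp [0.6  0.11 0.43] grasp tank [ 0.   -0.01  0.28] fingers [-0.03 -0.2  -0.98] jaw [ 0.21  0.96 -0.2 ] q [ 0.09  0.01  1.61 -0.2   1.57 -1.26] F [ 2.2 -1.6 -0.2] T [-0.42 -0.18  0.14] open 0.0088
theta 0.7771161568595916 r 0.16634626157927923 nominal .1589
0.86 [-0.05  0.16  0.03] [ 0.14  0.8  -0.  ]
0.94 [-0.2   0.04  0.  ] [0.15 0.7  0.24]
1.02 [-0.2   0.04 -0.  ] [0.15 0.72 0.19]
1.1 [-0.2   0.04  0.  ] [0.15 0.74 0.14]
1.18 [-0.2   0.04 -0.  ] [0.16 0.75 0.09]
1.26 [-0.2   0.04  0.  ] [0.16 0.76 0.04]
1.34 [-0.2   0.04 -0.  ] [ 0.16  0.76 -0.02]
1.42 [-0.2   0.04 -0.  ] [ 0.16  0.76 -0.07]
```

>>> {"method": "carry_out", "body": {
  "increments": [
    [[-0.15,0.06,0],[0.12,0.74,0.12],0],
    [[-0.2,0.06,0],[0.13,0.71,0.17],0],
    [[-0.2,0.04,0],[0.13,0.72,0.14],0],
    [[-0.2,0.04,0],[0.14,0.74,0.1],0],
    [[-0.2,0.04,0],[0.14,0.75,0.06],0]
  ]
}}

```text
t: 6.6
tool_pos: [0.6111, 0.1857, 0.4553]
tool_rot: [-1.269, 1.536, 0.89]
contact_force: [2.4, -2.1, 2.6]
opening: 0.0084
```

```bash
python3 arc.py 8 .08
```

```text
t 6.6 tcp [0.61 0.19 0.46] grasp tank [0.   0.05 0.31] fingers [-0.04 -0.31 -0.95] jaw [ 0.2   0.93 -0.31] q [ 0.23  0.1   1.49 -0.3   1.67 -1.14] F [ 2.4 -2.1  2.6] T [-0.5  -0.23  0.23] open 0.0084
theta 1.1935929233583682 r 0.16887290982276282 nominal .1589
1.27 [0.04 0.24 0.02] [ 0.2   0.69 -0.42]
1.35 [-0.2   0.04  0.  ] [ 0.16  0.76 -0.03]
1.43 [-0.2   0.04 -0.  ] [ 0.16  0.76 -0.08]
1.51 [-0.2   0.04  0.  ] [ 0.16  0.76 -0.13]
1.59 [-0.2   0.04 -0.  ] [ 0.16  0.75 -0.19]
1.67 [-0.2   0.04 -0.  ] [ 0.15  0.73 -0.24]
1.75 [-0.2   0.04 -0.  ] [ 0.15  0.72 -0.29]
1.83 [-0.2   0.04  0.  ] [ 0.15  0.69 -0.34]
```

>>> {"method": "carry_out", "body": {
  "increments": [
    [[-0.1,0.08,0],[0.17,0.7,-0.25],0],
    [[-0.1,0.08,0],[0.17,0.73,-0.2],0],
    [[-0.15,0.05,0],[0.16,0.74,-0.22],0],
    [[-0.15,0.04,0],[0.16,0.74,-0.22],0]
  ]
}}

```text
t: 7.0
tool_pos: [0.6247, 0.2514, 0.4507]
tool_rot: [-1.304, 1.578, 0.864]
contact_force: [2.6, -1.5, 1.5]
opening: 0.0085
```

```bash
python3 arc.py 8 .08;python3 -c "
from t import *
for n in ('side','top'):
    im,d=get_image(n); cv2.imwrite(f'pics/{n}2.png',im)"
```

```text
t 7.0 tcp [0.62 0.25 0.45] grasp tank [0.   0.11 0.31] fingers [-0.05 -0.36 -0.93] jaw [ 0.2   0.91 -0.36] q [ 0.32  0.19  1.4  -0.33  1.72 -1.06] F [ 2.6 -1.5  1.5] T [-0.11 -0.32  0.25] open 0.0085
theta 1.5479712376894523 r 0.1684281258876847 nominal .1589
1.63 [-0.3   0.3  -0.01] [ 0.22  0.74 -0.72]
1.71 [-0.2   0.04 -0.  ] [ 0.15  0.73 -0.26]
1.79 [-0.2   0.04  0.  ] [ 0.15  0.71 -0.31]
1.87 [-0.2   0.04 -0.  ] [ 0.14  0.68 -0.36]
1.95 [-0.2   0.04  0.  ] [ 0.14  0.66 -0.41]
2.03 [-0.2   0.04 -0.  ] [ 0.13  0.63 -0.45]
2.11 [-0.2   0.04  0.  ] [ 0.12  0.6  -0.49]
2.19 [-0.2   0.04 -0.  ] [ 0.12  0.56 -0.53]
```

View pics/top2.png

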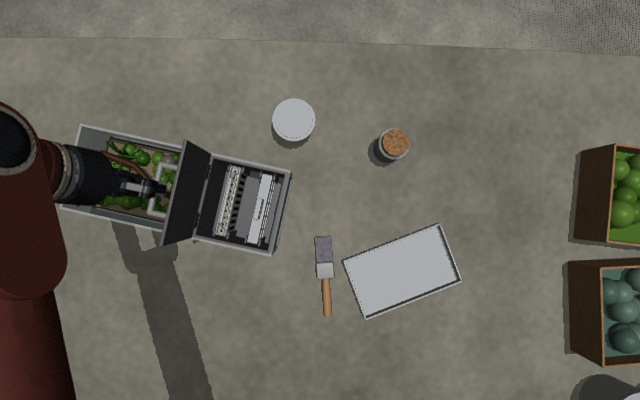

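View pics/side2.png

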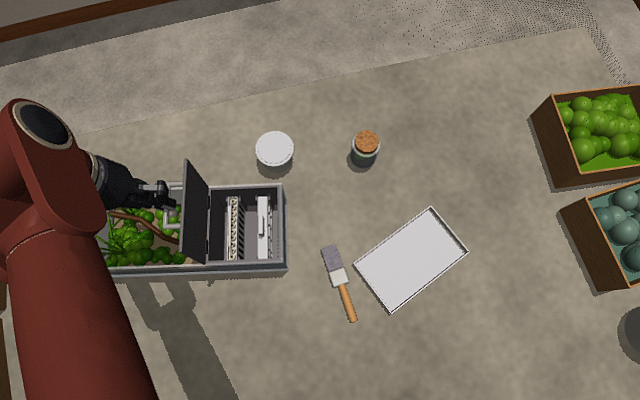

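>>> {"method": "carry_out", "body": {
  "increments": [
    [[-0.15,0.1,0],[0.17,0.72,-0.4],0],
    [[-0.15,0.1,0],[0.16,0.7,-0.42],0],
    [[-0.15,0.05,0],[0.15,0.7,-0.44],0],
    [[-0.15,0.05,0],[0.15,0.66,-0.46],0],
    [[-0.15,0.05,0],[0.15,0.64,-0.48],0]
  ]
}}

```text
t: 7.6
tool_pos: [0.6413, 0.3298, 0.4115]
tool_rot: [-1.354, 1.634, 0.835]
contact_force: [4.1, -1.4, 1.7]
opening: 0.0089
```

```bash
python3 arc.py 4 .08;python3 -c "
from t import *
for n in ('side','top'):
    im,d=get_image(n); cv2.imwrite(f'pics/{n}3.png',im)"
```

```text
t 7.6 tcp [0.64 0.33 0.41] grasp tank [0.   0.18 0.27] fingers [-0.07 -0.42 -0.9 ] jaw [ 0.18  0.88 -0.43] q [ 0.42  0.34  1.29 -0.37  1.76 -0.97] F [ 4.1 -1.4  1.7] T [-0.22 -0.63  0.29] open 0.0089
theta 2.019485472076524 r 0.16628616496627643 nominal .1589
2.1 [-0.75  0.32 -0.09] [ 0.21  0.76 -0.98]
2.18 [-0.2   0.04  0.  ] [ 0.12  0.56 -0.53]
2.26 [-0.2   0.04 -0.  ] [ 0.11  0.53 -0.57]
2.34 [-0.2   0.04 -0.  ] [ 0.1   0.49 -0.6 ]
```

View pics/top3.png

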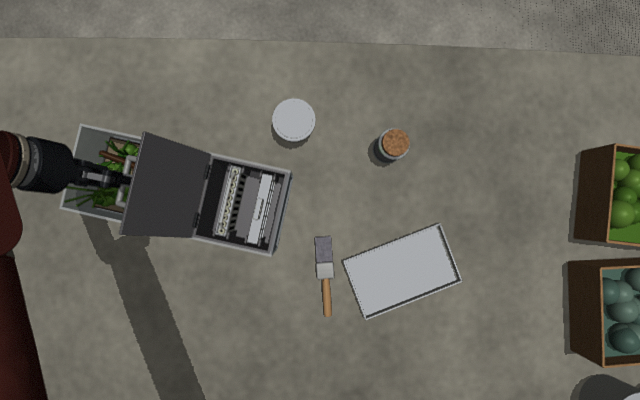

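View pics/side3.png

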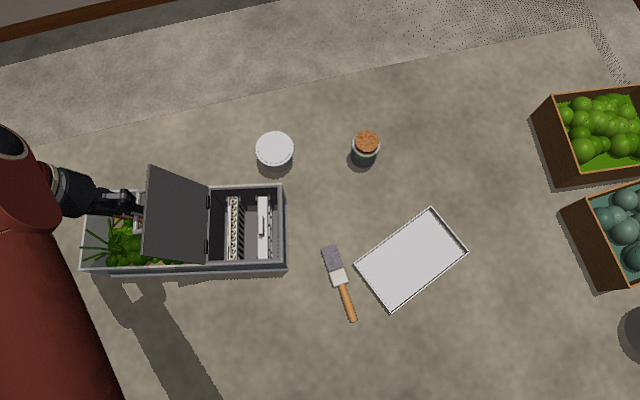

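>>> {"method": "carry_out", "body": {
  "increments": [
    [[0,0,0],[0,0,0],0.24],
    [[0,0,0],[0,0,0],0.24],
    [[0,0,0],[0.03,0.2,0.4],0.24],
    [[0,0,0],[0.04,0.3,0.6],0.24],
    [[0,0,0],[0.05,0.42,0.9],0.24],
    [[0,0,0],[0.05,0.42,0.9],0.24],
    [[0,0,0],[0.05,0.42,0.9],0.24]
  ]
}}

```text
t: 8.4
tool_pos: [0.6435, 0.37, 0.4765]
tool_rot: [-1.352, 1.652, 0.853]
contact_force: [0.5, -0.6, 0.1]
opening: 0.0202
```

```bash
python3 -c "
from t import *
show()
for n in ('side','top'):
    im,d=get_image(n); cv2.imwrite(f'pics/{n}4.png',im); np.save(f'pics/{n}4.npy',d)"
```

```text
t 8.4 tcp [0.6435 0.37   0.4765] grasp tank [-0.0071  0.2206  0.337 ] fingers [-0.089 -0.427 -0.9  ] jaw [ 0.173  0.883 -0.436] q [ 0.47  0.37  1.14 -0.37  1.9  -0.98] F [ 0.5 -0.6  0.1] T [ 0.24 -0.08  0.01] open 0.0202
```

View pics/top4.png

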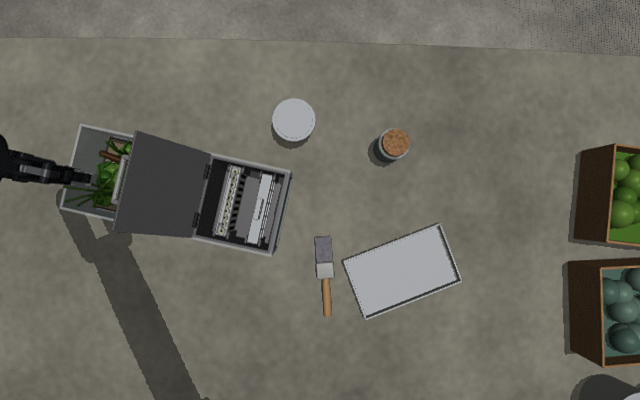

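View pics/side4.png

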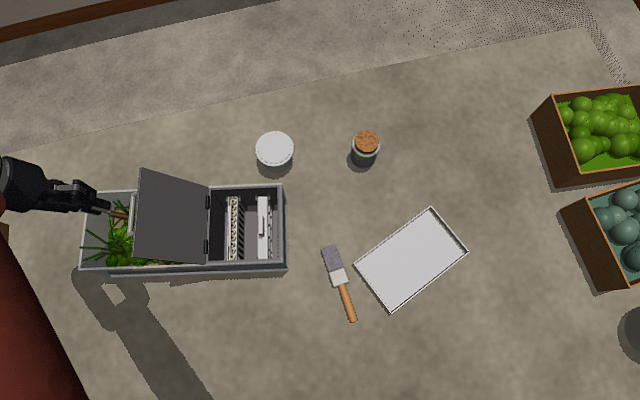

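```bash
python3 - <<'E'
from t import *
for n in("top","side"):
    c=get_calibration(n); d=np.load(f"pics/{n}4.npy"); X=cloud(c,d); 
    tk=lambda P:np.round([(P-ORG)@ex,(P-ORG)@ey,P[2]],4)
    for q in ["cassette_grip","cassette","basket"]:
        for r in tip_of(n,q)[:2]:
            P=onz(c,r['centre'],{'cassette_grip':.123,'cassette':.006,'basket':.006}[q]); print(n,q,round(r['p'],2),np.round(r['centre'],1),P,tk(P))
    T=np.stack([(X-ORG)@ex,(X-ORG)@ey,X[...,2]],-1)
    m=(d>0)&(abs(T[...,0])<.07)&(T[...,1]>-.075)&(T[...,1]<0)&(T[...,2]>.118)&(T[...,2]<.15); P=T[m]
    print('tab',len(P),P.mean(0),P.min(0),P.max(0),np.median(P[:,2]))
    m=(d>0)&(abs(T[...,0])<.08)&(T[...,1]>-.075)&(T[...,1]<0)&(T[...,2]>.09)&(T[...,2]<.11); P=T[m]
    print('top',len(P),P.mean(0),P.min(0),P.max(0),np.median(P[:,2]))
    t=c; 
    f=(d>0)&(T[...,1]>.08)&(T[...,1]<.25)&(abs(T[...,0])<.08)&(T[...,2]>.18); P=T[f]; A=np.polyfit(P[:,1],P[:,2],1); print('flap angle',np.pi-np.arctan(A[0]))
print(delta(tank(0,-.035,.123),want(ey)))
E
```

```text
top cassette_grip 0.84 [255.8 206.1] [0.58813476 0.05637297 0.123     ] [ 0.0029 -0.0302  0.123 ]
top cassette 0.64 [264.6 208.4] [0.58297854 0.05143765 0.006     ] [-0.0012 -0.0361  0.006 ]
top cassette 0.59 [198.3 197.6] [0.6059295  0.21029711 0.006     ] [-0.0112  0.1241  0.006 ]
top basket 0.98 [233.6 199.7] [0.6024421  0.12586983 0.006     ] [0.0027 0.0408 0.006 ]
top basket 0.62 [400.9 269.6] [ 0.44109805 -0.2787366   0.006     ] [-0.0725 -0.3883  0.006 ]
tab 126 [ 0.00016476 -0.03622052  0.13299085] [-0.02147644 -0.04102093  0.11928135] [ 0.02177837 -0.03015835  0.1395455 ] 0.13397473875841787
top 720 [-0.00338053 -0.0362216   0.09941142] [-0.0793273  -0.07126037  0.09010544] [ 0.07956694 -0.00090145  0.10990023] 0.09969660772903322
flap angle 2.0159297490128845
side cassette_grip 0.6 [260.1 226.3] [0.58155212 0.05374595 0.123     ] [-0.003  -0.0341  0.123 ]
side cassette 0.59 [266.1 234.1] [0.58908303 0.05431894 0.006     ] [ 0.0042 -0.032   0.006 ]
side basket 0.69 [239.2 236.3] [0.60017144 0.12161046 0.006     ] [0.0013 0.0361 0.006 ]
side basket 0.58 [339.6 286.2] [ 0.41867451 -0.09217598  0.006     ] [-0.1326 -0.2102  0.006 ]
tab 125 [ 0.00476262 -0.04419408  0.13567432] [-0.0234128  -0.07494886  0.1205838 ] [ 0.06419116 -0.0333519   0.14797801] 0.13588239029290772
top 542 [ 0.00233432 -0.03693546  0.10057221] [-0.0711815  -0.06764291  0.0905599 ] [ 0.07998426 -0.00855874  0.10999905] 0.10073931494423882
flap angle 2.016264594990091
(array([ 4.42445283, -0.965748  , -0.11284644]), array([ -2.96506789, -15.84520076,  -9.77220046]))
```

>>> {"method": "carry_out", "body": {
  "increments": [
    [[0.3,-0.06,0],[-0.1,-0.5,0.8],0.38],
    [[0.5,-0.12,0],[-0.19,-1,0.4],0.38],
    [[0.6,-0.12,0],[-0.19,-1,0],0.38],
    [[0.6,-0.12,0],[-0.19,-1,0],0.38],
    [[0.6,-0.12,0],[-0.19,-1,0],0.38],
    [[0.6,-0.12,0],[-0.19,-1,0],0.38],
    [[0.6,-0.12,0],[-0.19,-1,0],0.38],
    [[0.6,-0.12,0],[-0.19,-1,0],0.38]
  ]
}}

```text
t: 9.6
tool_pos: [0.6121, 0.2106, 0.5021]
tool_rot: [-1.053, 1.279, 1.073]
contact_force: [-1.3, 0.7, 0.7]
opening: 0.0323
```

```bash
python3 -c "
from t import *
show(); print(delta(tank(0,-.036,.127),want(ey)))"
```

```text
t 9.6 tcp [0.6121 0.2106 0.5021] grasp tank [-0.0052  0.1286  0.3471] fingers [ 0.004  0.018 -1.   ] jaw [0.192 0.981 0.019] q [ 0.21  0.06  1.44  0.02  1.63 -1.16] F [-1.3  0.7  0.7] T [-0.03 -0.02  0.02] open 0.0323
(array([-0.18273365,  0.04177499, -0.12528887]), array([ -1.39735813,  -7.96557078, -11.00268917]))
```

>>> {"method": "carry_out", "body": {
  "increments": [
    [[-0.18,0.04,-0.12],[-0.17,-1,0],0.38],
    [[0,0,0],[-0.18,-1,0],0.38],
    [[0,0,0],[-0.18,-1,0],0.38],
    [[0,0,0],[-0.18,-1,0],0.38],
    [[0,0,0],[-0.18,-1,0],0.38],
    [[0,0,0],[-0.18,-1,-0.4],0.38],
    [[0,0,0],[-0.18,-1,-0.8],0.38],
    [[0,0,0],[-0.1,-0.5,-1],0.38]
  ]
}}

```text
t: 10.4
tool_pos: [0.5805, 0.0462, 0.4678]
tool_rot: [-1.064, 1.304, 1.035]
contact_force: [-0.1, 0.2, -0.2]
opening: 0.0323
```

```bash
python3 -c "
from t import *
show(); print(delta(tank(0,-.036,.127),want(ey)))
im,d=get_image('top'); cv2.imwrite('pics/top5.png',im)
c=get_calibration('top');X=cloud(c,d);T=np.stack([(X-ORG)@ex,(X-ORG)@ey,X[...,2]],-1)
f=(d>0)&(T[...,1]>.1)&(T[...,1]<.25)&(abs(T[...,0])<.08)&(T[...,2]>.17)&(T[...,2]<.3); P=T[f]; A=np.polyfit(P[:,1],P[:,2],1); print('flap angle',np.pi-np.arctan(A[0]))"
```

```text
t 10.4 tcp [0.5805 0.0462 0.4678] grasp tank [-0.0005 -0.0434  0.3128] fingers [ 0.011 -0.014 -1.   ] jaw [ 0.214  0.977 -0.011] q [-0.05 -0.08  1.64 -0.01  1.57 -1.4 ] F [-0.1  0.2 -0.2] T [-0.    0.07  0.03] open 0.0323
(array([0.13823292, 0.10831017, 0.09229929]), array([ 0.1833032 ,  0.25059624, -9.28905156]))
flap angle 2.362614099412883
```

View pics/top5.png

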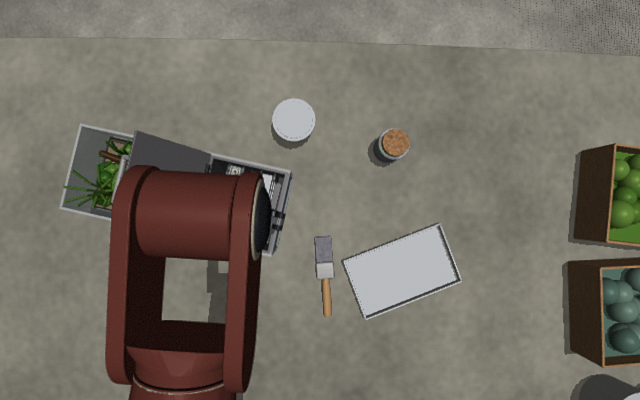

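>>> {"method": "carry_out", "body": {
  "increments": [
    [[0.14,0.1,0.09],[0.18,0.25,-0.8],0.38],
    [[0,0,0],[0,0,-1],0.38],
    [[0,0,0],[0,0,-1],0.38],
    [[0,0,0],[0,0,-1],0.38],
    [[0,0,0],[0,0,-1],0.38],
    [[0,0,0],[0,0,-0.6],0.38],
    [[0,0,0],[0,0,-0.2],0.38],
    [[0,0,0],[0,0,0],0.38]
  ]
}}

```text
t: 11.25
tool_pos: [0.5837, 0.0532, 0.3471]
tool_rot: [-1.054, 1.306, 1.064]
contact_force: [0.1, 0.1, 0.6]
opening: 0.0322
```

```bash
python3 -c "
from t import *
show(); print(delta(tank(0,-.036,.127),want(ey)))"
```

```text
t 11.25 tcp [0.5837 0.0532 0.3471] grasp tank [-0.0022 -0.0345  0.1922] fingers [-0.009 -0.    -1.   ] jaw [ 0.202  0.979 -0.002] q [-0.04  0.01  1.76 -0.    1.39 -1.4 ] F [0.1 0.1 0.6] T [-0.02 -0.01  0.  ] open 0.0322
(array([ 0.00236205, -0.09166885, -0.02395022]), array([ 0.01941248, -0.09797167, -3.25742153]))
```

>>> {"method": "carry_out", "body": {
  "increments": [
    [[0,-0.09,0],[0.02,-0.1,-0.6],0.38],
    [[0,0,0],[0,0,-0.7],0.38],
    [[0,0,0],[0,0,-0.7],0.38],
    [[0,0,0],[0,0,-0.5],0.38],
    [[0,0,0],[0,0,-0.2],0.38],
    [[0,0,0],[0,0,0],0.38]
  ]
}}

```text
t: 11.85
tool_pos: [0.5847, 0.0512, 0.2907]
tool_rot: [-1.06, 1.296, 1.055]
contact_force: [0.8, -0.7, -0.9]
opening: 0.0325
```

```bash
python3 -c "
from t import *
show(); print(delta(tank(0,-.036,.127),want(ey)))"
```

```text
t 11.85 tcp [0.5847 0.0512 0.2907] grasp tank [ 0.0012 -0.0359  0.1357] fingers [ 0.004 -0.    -1.   ] jaw [0.202 0.979 0.   ] q [-0.04  0.06  1.8  -0.    1.28 -1.41] F [ 0.8 -0.7 -0.9] T [-0.01  0.05  0.01] open 0.0325
(array([ 0.00433688,  0.03913633, -0.02502128]), array([-0.02886133,  0.00518646, -0.43686453]))
```

>>> {"method": "carry_out", "body": {
  "increments": [
    [[0,0.04,0],[-0.03,0,-0.45],0.38],
    [[0,0,0],[0,0,-0.03],0.38],
    [[0,0,0],[0,0,0],0],
    [[0,0,0],[0,0,0],0],
    [[0,0,0],[0,0,0],0],
    [[0,0,0],[0,0,0],0]
  ],
  "squeeze": 60
}}

```text
t: 12.45
tool_pos: [0.5844, 0.0512, 0.2814]
tool_rot: [-1.059, 1.298, 1.057]
contact_force: [-0.2, 0.3, -2.4]
opening: 0.0087
```

```bash
python3 -c "
from t import *
show(); print(delta(tank(0,-.036,.127),want(ey)))"
```

```text
t 12.45 tcp [0.5844 0.0512 0.2814] grasp tank [ 0.0005 -0.036   0.1264] fingers [ 0.001 -0.    -1.   ] jaw [ 0.202  0.979 -0.   ] q [-0.04  0.07  1.81 -0.    1.26 -1.41] F [-0.2  0.3 -2.4] T [-0.03 -0.01 -0.05] open 0.0087
(array([ 0.00375845,  0.01298973, -0.0255885 ]), array([-0.01501033,  0.00397637,  0.03233532]))
```

>>> {"method": "carry_out", "body": {
  "increments": [
    [[0,0,0],[0,0,0.25],0],
    [[0,0,0],[0,0,0.4],0],
    [[0,0,0],[0,0,0.5],0],
    [[0,0,0],[0,0,0.5],0]
  ]
}}

```text
t: 12.85
tool_pos: [0.5837, 0.0512, 0.315]
tool_rot: [-1.057, 1.301, 1.059]
contact_force: [-0.6, 0.7, -1.8]
opening: 0.0089
```

```bash
python3 -c "
from t import *
show(); print(delta(tank(0,-.036,.3),want(ey)))"
```

```text
t 12.85 tcp [0.5837 0.0512 0.315 ] grasp tank [-0.0007 -0.0363  0.16  ] fingers [-0.002 -0.    -1.   ] jaw [ 0.202  0.979 -0.001] q [-0.04  0.03  1.79 -0.    1.32 -1.41] F [-0.6  0.7 -1.8] T [ 0.02  0.01 -0.05] open 0.0089
(array([ 0.00321477, -0.02229351, -0.02573924]), array([2.20300577e-02, 2.98633626e-03, 7.00143909e+00]))
```

>>> {"method": "carry_out", "body": {
  "increments": [
    [[0,-0.02,0],[0.02,0,0.6],0],
    [[0,0,0],[0.01,0,0.6],0],
    [[0,0,0],[0.01,0,0.6],0],
    [[0,0,0],[0,0,0.6],0]
  ]
}}

```text
t: 13.25
tool_pos: [0.5847, 0.0512, 0.3689]
tool_rot: [-1.059, 1.297, 1.056]
contact_force: [-0.2, -0.6, -1.6]
opening: 0.0087
```

```bash
python3 -c "
from t import *
show(); print(delta(tank(0,-.036,.3),want(ey)))
im,d=get_image('side'); cv2.imwrite('pics/side6.png',im)"
```

```text
t 13.25 tcp [0.5847 0.0512 0.3689] grasp tank [ 0.001  -0.0359  0.2139] fingers [ 0.003 -0.    -1.   ] jaw [0.202 0.979 0.   ] q [-0.04 -0.01  1.74 -0.    1.41 -1.41] F [-0.2 -0.6 -1.6] T [-0.    0.01 -0.01] open 0.0087
(array([ 0.00404245,  0.02759708, -0.02552944]), array([-2.78702807e-02,  3.05481912e-03,  4.30458904e+00]))
```

View pics/side6.png

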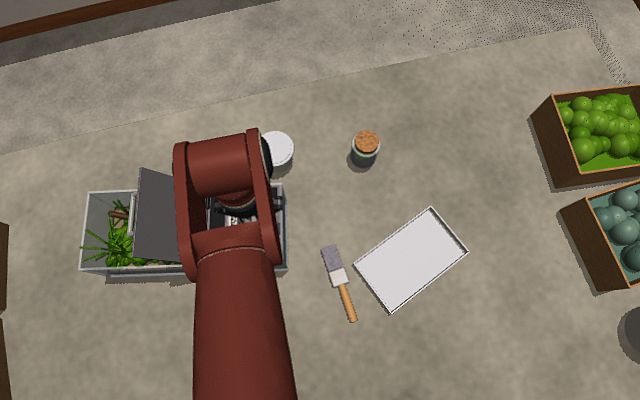

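>>> {"method": "carry_out", "body": {
  "increments": [
    [[0,0.02,0],[-0.02,0,0.7],0],
    [[0,0,0],[0,0,0.7],0],
    [[0,0,0],[0,0,0.7],0],
    [[0,0,0],[0,0,0.7],0],
    [[0,0,0],[0,0,0.7],0],
    [[0,0,0],[0,0,0.6],0],
    [[0,0,0],[0,0,0.3],0],
    [[0,0,0],[0,0,0],0]
  ]
}}

```text
t: 14.1
tool_pos: [0.5846, 0.0512, 0.4696]
tool_rot: [-1.062, 1.293, 1.053]
contact_force: [-0.3, 0.5, -1.8]
opening: 0.0087
```

```bash
cat >> t.py <<'E'
a=np.deg2rad(21.8); TJ=np.array([np.cos(a),np.sin(a),0]); TR=np.array([.4408,-.2796,0])
E
python3 -c "
from t import *
show(); print(delta(TR+ez*.31,want(TJ)))"
```

```text
t 14.1 tcp [0.5846 0.0512 0.4696] grasp tank [ 0.0017 -0.0358  0.3146] fingers [ 0.008 -0.001 -1.   ] jaw [0.202 0.979 0.001] q [-0.04 -0.07  1.63 -0.    1.58 -1.41] F [-0.3  0.5 -1.8] T [-0.04  0.06 -0.03] open 0.0087
(array([ 0.04407805,  0.06689591, -9.86938661]), array([ -7.19137829, -16.53937347,  -0.23112779]))
```

>>> {"method": "carry_out", "body": {
  "increments": [
    [[0.04,0.07,0],[-0.2,-0.45,0],0],
    [[0,0,0],[-0.36,-0.83,0],0],
    [[0,0,-0.2],[-0.36,-0.83,0],0],
    [[0,0,-0.4],[-0.36,-0.83,0],0],
    [[0,0,-0.5],[-0.36,-0.83,0],0],
    [[0,0,-0.6],[-0.36,-0.83,0],0],
    [[0,0,-0.6],[-0.36,-0.83,0],0],
    [[0,0,-0.6],[-0.36,-0.83,0],0]
  ]
}}

```text
t: 14.9
tool_pos: [0.5257, -0.0799, 0.4613]
tool_rot: [-0.821, 1.414, 0.845]
contact_force: [0.3, -0.6, -1.7]
opening: 0.0095
```

```bash
python3 -c "
from t import *
show(); print(delta(TR+ez*.31,want(TJ)))"
```

```text
t 14.9 tcp [ 0.5257 -0.0799  0.4613] grasp tank [-0.0328 -0.1755  0.3063] fingers [-0.014  0.008 -1.   ] jaw [0.481 0.877 0.   ] q [-0.29 -0.2   1.75  0.    1.6  -1.36] F [ 0.3 -0.6 -1.7] T [-0.06 -0.04  0.03] open 0.0095
(array([-0.12850154, -0.10865249, -6.88315315]), array([-4.24578313, -9.98611595,  0.18653232]))
```

>>> {"method": "carry_out", "body": {
  "increments": [
    [[-0.1,-0.1,-0.65],[-0.36,-0.85,0],0],
    [[0,0,-0.65],[-0.36,-0.85,0],0],
    [[0,0,-0.65],[-0.36,-0.85,0],0],
    [[0,0,-0.65],[-0.36,-0.85,0],0],
    [[0,0,-0.65],[-0.36,-0.85,0],0],
    [[0,0,-0.65],[-0.36,-0.85,0],0],
    [[0,0,-0.65],[-0.36,-0.85,0],0],
    [[0,0,-0.65],[-0.36,-0.85,0],0]
  ]
}}

```text
t: 15.7
tool_pos: [0.4607, -0.2242, 0.4516]
tool_rot: [-0.399, 1.547, 0.424]
contact_force: [0.6, -0.1, -1.7]
opening: 0.0091
```

```bash
python3 -c "
from t import *
show(); print(delta(TR+ez*.235,want(TJ)))"
```

```text
t 15.7 tcp [ 0.4607 -0.2242  0.4516] grasp tank [-0.0677 -0.3297  0.2966] fingers [-0.019  0.011 -1.   ] jaw [ 0.866  0.5   -0.011] q [-0.6  -0.24  1.81 -0.    1.59 -1.12] F [ 0.6 -0.1 -1.7] T [-0.03 -0.01 -0.01] open 0.0091
(array([-0.12552615, -0.18081397, -1.43163864]), array([-0.99595422, -2.77159697, -3.07991989]))
```

>>> {"method": "carry_out", "body": {
  "increments": [
    [[-0.06,-0.1,-0.4],[-0.3,-0.8,-0.3],0],
    [[-0.06,-0.08,-0.4],[-0.3,-0.8,-0.5],0],
    [[0,0,-0.3],[-0.2,-0.6,-0.5],0],
    [[0,0,-0.2],[-0.1,-0.3,-0.5],0],
    [[0,0,-0.1],[-0.05,-0.1,-0.5],0],
    [[0,0,0],[0,0,-0.3],0],
    [[0,0,0],[0,0,-0.1],0],
    [[0,0,0],[0,0,0],0]
  ]
}}

```text
t: 16.5
tool_pos: [0.4375, -0.2799, 0.3889]
tool_rot: [-0.286, 1.558, 0.3]
contact_force: [-0.1, -0.2, -2.8]
opening: 0.0089
```

```bash
python3 - <<'E'
from t import *
show(); print(delta(TR+ez*.235,want(TJ)))
for n in ('side','top'):
    c=get_calibration(n); im,d=get_image(n); cv2.imwrite(f'pics/{n}7.png',im); np.save(f'pics/{n}7.npy',d)
    for q in ['cassette_end_a','cassette','cassette_grip']:
        for r in tip_of(n,q)[:3]: print(n,q,round(r['p'],2),r['centre'],onz(c,r['centre'],.115 if 'grip' not in q else .235))
E
```

```text
t 16.5 tcp [ 0.4375 -0.2799  0.3889] grasp tank [-0.0773 -0.3893  0.2339] fingers [-0.008  0.007 -1.   ] jaw [ 0.931  0.364 -0.005] q [-0.71 -0.19  1.87 -0.    1.47 -1.09] F [-0.1 -0.2 -2.8] T [-0.    0.   -0.04] open 0.0089
(array([-0.07096443, -0.08293073,  0.07602239]), array([0.16322239, 0.01402243, 0.05505219]))
side cassette_end_a 0.74 [277.0, 157.7] [ 0.73784338 -0.01838791  0.115     ]
side cassette_end_a 0.68 [392.3, 275.8] [ 0.4046288  -0.20187277  0.115     ]
side cassette 0.74 [419.9, 254.6] [ 0.43376508 -0.27492747  0.115     ]
top cassette_end_a 0.62 [376.1, 291.5] [ 0.41186561 -0.19963469  0.115     ]
top cassette_end_a 0.56 [444.8, 270.8] [ 0.45685735 -0.34686741  0.115     ]
top cassette 0.89 [414.8, 279.0] [ 0.43895735 -0.28211755  0.115     ]
top cassette 0.31 [376.2, 293.3] [ 0.40806243 -0.19991058  0.115     ]
top cassette_grip 0.65 [427.3, 293.4] [ 0.43531221 -0.27147401  0.235     ]
```

View pics/side7.png

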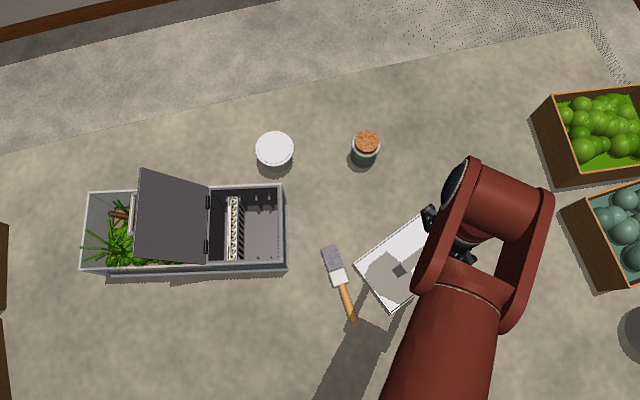

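View pics/top7.png

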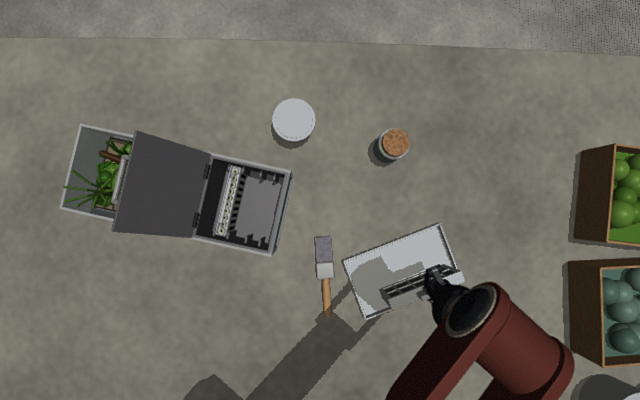

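>>> {"method": "carry_out", "body": {
  "increments": [
    [[-0.07,-0.08,0.07],[0.16,0.01,0.04],0],
    [[0,0,0],[0,0,0],0],
    [[0,0,0],[0,0,0],0],
    [[0,0,0],[0,0,0],0],
    [[0,0,0],[0,0,0],0]
  ]
}}

```text
t: 17.4
tool_pos: [0.4411, -0.2801, 0.3913]
tool_rot: [-0.3, 1.548, 0.296]
contact_force: [-0.7, -0.3, -2.0]
opening: 0.0088
```

```bash
python3 - <<'E'
from t import *
show(); print(delta(TR+ez*.235,want(TJ)))
c=get_calibration('top'); im,d=get_image('top'); X=cloud(c,d)
for n,z in (('brush',.018),('tub',.073),('terrarium',.103),('basket',.006)):
    r=tip_of('top',n)
    if r: print(n,r[0]['p'],r[0]['centre'])
T=np.stack([(X-TR)@np.array([-TJ[1],TJ[0],0]),(X-TR)@TJ,X[...,2]],-1)
m=(d>0)&(T[...,2]>.13)&(T[...,2]<.215)&(abs(T[...,0])<.1)&(abs(T[...,1])<.025); P=T[m]; print(len(P),P.min(0),P.max(0),np.round(np.percentile(P[:,2],[5,50,95]),3))
cv2.imwrite('pics/crop.png',cv2.resize(im[210:330,330:490],None,fx=4,fy=4))
E
```

```text
t 17.4 tcp [ 0.4411 -0.2801  0.3913] grasp tank [-0.0718 -0.3899  0.2363] fingers [ 0.002 -0.002 -1.   ] jaw [0.929 0.371 0.001] q [-0.71 -0.19  1.86 -0.    1.46 -1.09] F [-0.7 -0.3 -2. ] T [-0.02  0.01  0.02] open 0.0088
(array([0.02452272, 0.02382642, 0.00521855]), array([-0.0144918 ,  0.02668279, -0.06724851]))
brush 0.63 [327.5, 277.2]
tub 0.96 [296.9, 123.2]
terrarium 0.61 [387.6, 149.7]
basket 0.59 [235.0, 200.5]
1160 [-0.0756913  -0.01165188  0.13005659] [0.07440665 0.01211881 0.21419252] [0.138 0.207 0.212]
```

View pics/crop.png

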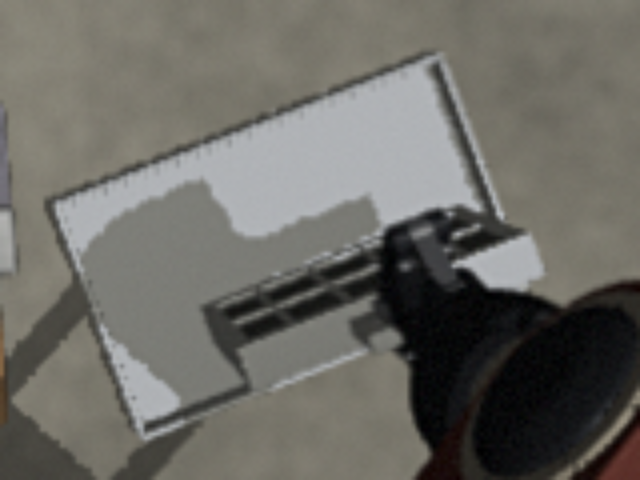

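```bash
python3 -c "
from station import *
print(finish_job())"
```

```text
the job is handed in; nothing more can be done
None
```

The flap is open, and the cassette is out of its slot and held over the drip tray. I handed the job in at about 17.5 s of the 58 s allowed.

**What I did:** I gripped the flap by its bow handle and swung it over to about 2.0 rad. I let go there and it settled open. Then I took the cassette by its tab and lifted it straight up, with only about 2 to 3 N on the wrist. I carried it upright to the tray and turned it to lie along the tray's long side.

**Last checks:**
- **Cassette:** In the top camera's depth data, it spans ±75 mm along the tray's length and ±12 mm across, centred and within the inside walls. Its lower edge is at about z 0.117 m, roughly 90 mm above the rim. The gripper points straight down to within 0.003 rad.
- **Basket and flap:** In the last full pictures, the basket sits in its slot and the flap stays open.
- **Bystanders:** The brush, tub and terrarium show no movement beyond a few pixels of detector noise.

**Disagreements:**
- **Flap angle:** Depth gave 2.02 rad just after release. A later reading of 2.36 rad was contaminated by the arm blocking the view. I relied on the pictures, where the flap's edge stayed in the same place.
- **Handle grip:** The bar appeared to slip about 10 mm towards the fingertips during the swing, but it did not come out.
- **Detection:** The network once reported the tub as a cassette end, which I ignored.

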